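Find the strip gate's setting with feeler blades

TASK

The strip gate on the bench was last set by somebody else and its opening cannot be seen. Find by feel which of the three setting blades fits it - it slides in with a light drag under the sprung shoe, neither loose nor forced against the lip - and leave that blade flat in the gate, pushed fully home to the stop, as the record of the setting. Leave the other two blades lying flat on the orange riser, and do not disturb the bottles and the hexagon key standing by.

Things in the scene. Friction and masses are not known exactly. Their poses are not given: they have to be found in the camera images.
- gate: Strip gate screwed to the bench: steel base plate 177 x 74 x 12 mm, on its far end a blue housing 62 deep, 62 wide, 44 mm high (adjusting screw on top, to 57 mm above the plate). Origin: underside of the plate, below the housing's front face; +x points into the gate, z up. The plate reaches 115 mm out in front of the housing (-x), so that a blade can be laid on it and slid in.
- gate_mouth (a point): Middle of the mouth (34 wide, 16 mm high): on the plate's top, at the housing's front face, axes as gate. Inside, hidden: a rigid lip 5 to 9 mm in, then to 36 mm in a sprung shoe with turned-up toe that presses down. The sole rests 2.8 to 9.4 mm above the plate (the unknown setting), the lip 3 mm higher than the sole.
- gate_stop (a point): Foot of the end stop, on the plate, 38 mm inside the mouth. A blade thinner than the shoe's opening slides there loosely (under 1.5 N). One 0 to 3 mm thicker lifts the shoe (spring 7 to 10 N): it takes up to about 14 N to start under the toe, then drags with 3 to 7 N. One over 3 mm thicker hits the lip 5 mm in and goes no further.
- handle_yellow (a point): Centre of the yellow handle of the 5.0 mm setting blade, half-way up, 22.5 mm above the blade's underside: an upright yellow block with a black band, 36 long (x), 16 wide (y), top 45 mm above the underside. +x points to the blade's nose, which is 93 mm ahead; so with the nose on the end stop this point is 55 mm in front of the mouth.
- blade_yellow: Steel setting blade 5.0 mm thick, 24 mm wide, 113 mm long (20 mm behind to 93 mm ahead of its yellow handle's centre), flat underside, 0.12 kg; origin on the underside below the handle's centre, +x to the nose.
- handle_white (a point): Centre of the white handle of the 7.5 mm setting blade, half-way up, 22.5 mm above the blade's underside: an upright white block with a black band, 36 long (x), 16 wide (y), top 45 mm above the underside. +x points to the blade's nose, which is 93 mm ahead; so with the nose on the end stop this point is 55 mm in front of the mouth.
- blade_white: Steel setting blade 7.5 mm thick, 24 mm wide, 113 mm long (20 mm behind to 93 mm ahead of its white handle's centre), flat underside, 0.12 kg; origin on the underside below the handle's centre, +x to the nose.
- handle_red (a point): Centre of the red handle of the 10.0 mm setting blade, half-way up, 22.5 mm above the blade's underside: an upright red block with a black band, 36 long (x), 16 wide (y), top 45 mm above the underside. +x points to the blade's nose, which is 93 mm ahead; so with the nose on the end stop this point is 55 mm in front of the mouth.
- blade_red: Steel setting blade 10.0 mm thick, 24 mm wide, 113 mm long (20 mm behind to 93 mm ahead of its red handle's centre), flat underside, 0.12 kg; origin on the underside below the handle's centre, +x to the nose.
- riser: Orange painted wooden riser, 125 (x) x 165 (y) x 22 mm, fixed; origin at the centre of its underside. The blades lie on it side by side, about 52 mm apart, noses to +x, in any order, with the handles about 36 mm to -x of its centre.
- black_bottle: Bystander: cream bottle with black cap, 34 x 34 x 86 mm, standing; origin at its underside.
- dropper: Bystander: white dropper bottle with blue cap, 29 x 29 x 74 mm, standing; origin at its underside.
- hex_key: Bystander: dark hexagon key, 29 x 83 x 5 mm, lying; origin at its underside.
Things that resemble listed ones, but are neither listed nor needed, are in the scene too. What is shaped like the blade_yellow but green is not meant.

How it is judged:
At the end, for the whole second after the job is handed in: One blade lies flat in the gate, nose within 4 mm of the end stop, within 10 mm of the middle and 0.15 rad of straight, nipped by the shoe (blade and gate press on each other with more than 5 N in all); the other two lie flat on the riser; all three at rest (linear speed of each of blade_yellow, blade_white, blade_red below 0.02 m/s and ((x of handle_yellow in the frame of gate_mouth between -0.059 and -0.05 m and y of handle_yellow in the frame of gate_mouth between -0.01 and 0.01 m and z of handle_yellow in the frame of gate_mouth between 0.018 and 0.027 m and angle between the x axis of handle_yellow and the x axis of gate_mouth, either way round below 0.15 rad and contact force between blade_yellow and gate above 5 N and x of handle_white in the frame of riser between -0.075 and 0.075 m and y of handle_white in the frame of riser between -0.085 and 0.085 m and z of handle_white in the frame of riser between 0.04 and 0.049 m and angle between each of handle_white, handle_red's own z axis and vertical below 0.15 rad and x of handle_red in the frame of riser between -0.075 and 0.075 m and y of handle_red in the frame of riser between -0.085 and 0.085 m and z of handle_red in the frame of riser between 0.04 and 0.049 m) or (x of handle_white in the frame of gate_mouth between -0.059 and -0.05 m and y of handle_white in the frame of gate_mouth between -0.01 and 0.01 m and z of handle_white in the frame of gate_mouth between 0.018 and 0.027 m and angle between the x axis of handle_white and the x axis of gate_mouth, either way round below 0.15 rad and contact force between blade_white and gate above 5 N and x of handle_yellow in the frame of riser between -0.075 and 0.075 m and y of handle_yellow in the frame of riser between -0.085 and 0.085 m and z of handle_yellow in the frame of riser between 0.04 and 0.049 m and angle between each of handle_yellow, handle_red's own z axis and vertical below 0.15 rad and x of handle_red in the frame of riser between -0.075 and 0.075 m and y of handle_red in the frame of riser between -0.085 and 0.085 m and z of handle_red in the frame of riser between 0.04 and 0.049 m) or (x of handle_red in the frame of gate_mouth between -0.059 and -0.05 m and y of handle_red in the frame of gate_mouth between -0.01 and 0.01 m and z of handle_red in the frame of gate_mouth between 0.018 and 0.027 m and angle between the x axis of handle_red and the x axis of gate_mouth, either way round below 0.15 rad and contact force between blade_red and gate above 5 N and x of handle_yellow in the frame of riser between -0.075 and 0.075 m and y of handle_yellow in the frame of riser between -0.085 and 0.085 m and z of handle_yellow in the frame of riser between 0.04 and 0.049 m and angle between each of handle_yellow, handle_white's own z axis and vertical below 0.15 rad and x of handle_white in the frame of riser between -0.075 and 0.075 m and y of handle_white in the frame of riser between -0.085 and 0.085 m and z of handle_white in the frame of riser between 0.04 and 0.049 m))); the robot touches nothing.
It fails at once if a blade is forced against the gate with more than 100 N (contact force between any of blade_yellow, blade_white, blade_red and gate above 100 N).
It fails at once if a bottle or the hexagon key is moved by more than 25 mm (distance of any of black_bottle, dropper, hex_key from where it was at the start of the episode above 0.025 m).
It also fails if it takes over 72 s, if anything falls off the work surface, if the arm or the gripper's body presses on something with over 40 N, if the wrist force passes 120 N, or if a joint passes its speed limit or range.

ROBOT

A 6-joint arm with a two-finger parallel gripper is mounted at the origin on a cart in front of the work surface, level with it; the furniture and walls round the work are solid. World frame = base frame: x ahead of the robot, y to its left, z up, the work surface at z = 0. Lengths are in m, angles in rad, forces in N, time in s.
With the tool pointing down it reaches from about 0.425 to 0.95 m from the base axis. Payload 3.5 kg.
Tool frame: the origin (TCP) lies midway between the tips of the shut fingers; the grasp point (between the pads) lies 19 mm behind it; z points along the fingers, y is the direction in which the jaws open and shut (so a half turn about z gives the same grasp; the last joint's range is limited). The gripper opens to 85 mm and grips with 20 to 120 N. Pads are 22 mm wide; open, the fingers measure 114 mm over their backs; the gripper's body (76 mm by 85 mm) begins 54 mm behind the grasp point. The pads swing forward as they close: fully open they stand 13 mm farther back than shut.
Start: joints at [0.965, 0.286, 1.577, -0, 1.279, -0.15], TCP at [0.297, 0.606, 0.231] pointing down, gripper open.
Joint ranges: [-2.77, 2.77], [-0.9, 2.22], [0.21, 2.48], [-1.53, 4.67], [0.24, 2.81], [-2.84, 2.84]. Speed limits (rad/s): [2.79, 2.79, 3.14, 3.14, 3.14, 3.14].

INTERFACE

Orientations are given as a unit quaternion [w, x, y, z].
In Python, from rig import telemetry, cams, job gives the robot as it stands. The module is installed in compiled form; this text tells all that it offers.
- The arm moves only by the tool servo_tool, never from a script. Its argument "motion" is a list of rows, each a list of 2 entries, a list of its own where there are three numbers: the shift along the tool's x, y, z scaled (see below), then the turn, a rotation vector about the tool's x, y, z scaled (see below). In form: [[[x, y, z], [wx, wy, wz]], ...]. A call has 1 to 5 rows; each row shifts and turns the commanded pose from where the row before left it, along the tool's axes as they then stand; what a row does not reach is not made up. The controller multiplies each number of a shift by 0.06 m and each number of a turn by 0.1 rad. A row lasts 1/8 s, in which the tool goes at most 62.5 mm and 10.7 degrees, less where a joint would pass 70% of its speed; a pose out of reach is approached as far as the arm can. A call with a number of a shift or a turn outside -1 to 1 is refused whole. A call with a gripper value outside its range is refused whole. "claw" is the opening, from 0 (shut) to 1 (fully open), set as the call begins (left out, the last holds). The fingers move at their own pace and stop on an object; "newtons" is the grip in N (left out, the last holds). Time passes only in rows, so rows that do not move let the fingers close. It gives the time, the measured TCP pose, the force and the opening at its end, in the units of the state.
- telemetry.get_obs(): the state, without advancing time (a new reading comes with each control period).
- cams.read_camera(name): name is "scene" or "top"; returns the picture (400x640x3 uint8, red, green, blue); there is no depth.
- cams.calibration(name): a dict with "fx", "fy", "cx", "cy" (pixels), "k1" (the pictures are not rectified: a ray, as slopes to the right and down, at radius r is drawn at 1 + k1 r^2 times it, then the intrinsics apply), "pose" (4x4, takes a point from camera to world coordinates). Camera axes: x right, y up, looking along -z (the intrinsics and any distortion apply to the point x, -y, -z); pixel columns grow to the right and rows downward; lengths in m; the calibration is good to about 2 mm. A picture is of the moment at which its call begins. calibration takes no time and is no camera call.
- job.job_done(): hands the job in, once; it reports no verdict.
The state is a dict: "time_s": time; "joints": joint angles; "dq": joint speeds; "effort": joint torques, N m; "tool_pos": TCP position; "orientation": TCP orientation; "force": force on the tool from outside, world axes, zero at the start; "ft_torque": the same for the moment, N m; "finger_gap": finger opening in m.
Only numpy, scipy, OpenCV 4.12 (cv2) and the standard library are available. Lean on these libraries where they do the work, as an engineer would, in place of code of your own. Each camera call takes 0.05 s, during which the arm holds its last target.

## Working session

There is one attempt and no reset: what is moved stays moved. The work goes in short steps, Python scripts to look and compute and a tool call to move; the robot and the scene stay as the last step left them, time stands still between calls to the robot, and variables do not carry over. Pictures are saved under pics/ and viewed, and the job is handed in when it is done.

Besides the shell and the picture viewer there is one more tool, called after ">>>" as name(argument=value, ...), one argument or row to a line, values as JSON. servo_tool: Moves the arm, as the interface text tells. Shifts and turns lie within -1 to 1; 1 stands for 0.06 m of shift or 0.1 rad of turn. Its arguments: {"type":"object","properties":{"motion":{"type":"array","items":{"type":"array"}},"claw":{"type":"number"},"newtons":{"type":"number"}},"required":["motion"]}

```bash
mkdir -p pics
python3 - <<'E'
from rig import telemetry,cams,job
import cv2
for n in("scene","top"):
    im=cams.read_camera(n); cv2.imwrite(f"pics/{n}0.png",im[:,:,::-1]); c=cams.calibration(n); print(n,c)
print(telemetry.get_obs())
E
```

```text
scene {'fx': 476.74743110834055, 'fy': 476.74743110834055, 'cx': 321.9707693007568, 'cy': 189.68690125847095, 'k1': -0.06806812410429787, 'pose': array([[-0.42063483,  0.37296803, -0.82701946, -0.25014602],
       [-0.90721961, -0.16855291,  0.38541212,  0.55171262],
       [ 0.00434986,  0.91240603,  0.40926314,  0.46780251],
       [ 0.        ,  0.        ,  0.        ,  1.        ]])}
top {'fx': 435.73645429446566, 'fy': 435.73645429446566, 'cx': 324.5345995647096, 'cy': 199.15332484750405, 'k1': -0.11676612550316534, 'pose': array([[ 0.00962159,  0.99515068, -0.09789053,  0.44405818],
       [-0.99994125,  0.0090865 , -0.00591058,  0.1497671 ],
       [-0.00499244,  0.09794164,  0.99517964,  1.17017753],
       [ 0.        ,  0.        ,  0.        ,  1.        ]])}
{'time_s': 0.1, 'joints': array([ 9.64981440e-01,  2.87070134e-01,  1.57805008e+00, -9.02979914e-06,
        1.27860468e+00, -1.50003390e-01]), 'dq': array([-0.00062362, -0.00172637, -0.00373928,  0.00116328,  0.00030565,
       -0.00087413]), 'effort': array([ 1.70567277e-03, -4.07296264e+01, -2.93700796e+01, -7.32371927e-05,
        3.41201237e-03,  1.28917617e-05]), 'tool_pos': array([0.29675928, 0.60559517, 0.23007959]), 'orientation': array([-3.89356372e-04,  2.25936523e-01,  9.74141443e-01, -9.92484269e-04]), 'force': array([ 0.26498018, -0.628866  , -0.55825217]), 'ft_torque': array([-0.01310098,  0.05142056,  0.02603393]), 'finger_gap': 0.08517817435711249}
```

View pics/scene0.png

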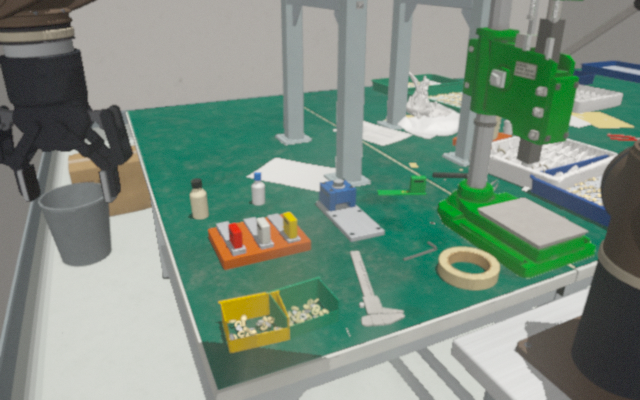

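View pics/top0.png

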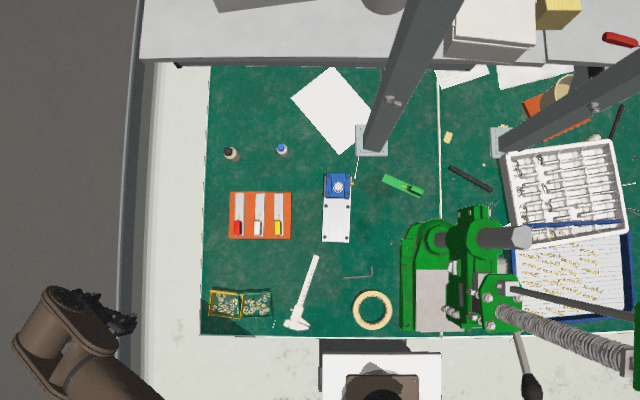

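```bash
cat > h.py <<'E'
import numpy as np, cv2
from rig import telemetry,cams,job
def ray(n,u,v):
    c=cams.calibration(n); K=np.array([[c['fx'],0,c['cx']],[0,c['fy'],c['cy']],[0,0,1.]])
    p=cv2.undistortPoints(np.array([[[u,v]]],float),K,np.array([c['k1'],0,0,0.]))[0,0]
    # model: drawn = (1+k1 r^2) * true
    T=c['pose']; d=T[:3,:3]@np.array([p[0],-p[1],-1]); return T[:3,3],d
def onz(n,u,v,z):
    o,d=ray(n,u,v); return (o+d*(z-o[2])/d[2]).round(4)
def crop(n,x0,y0,x1,y1,s,name):
    im=cams.read_camera(n)[y0:y1,x0:x1,::-1]
    im=cv2.resize(im,None,fx=s,fy=s,interpolation=cv2.INTER_CUBIC)
    cv2.imwrite(f"pics/{name}.png",im)
E
python3 - <<'E'
from h import *
crop("top",220,165,360,255,5.5,"c_top1")
crop("scene",200,160,400,280,4,"c_sc1")
E
```

```text
(no output)
```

View pics/c_top1.png

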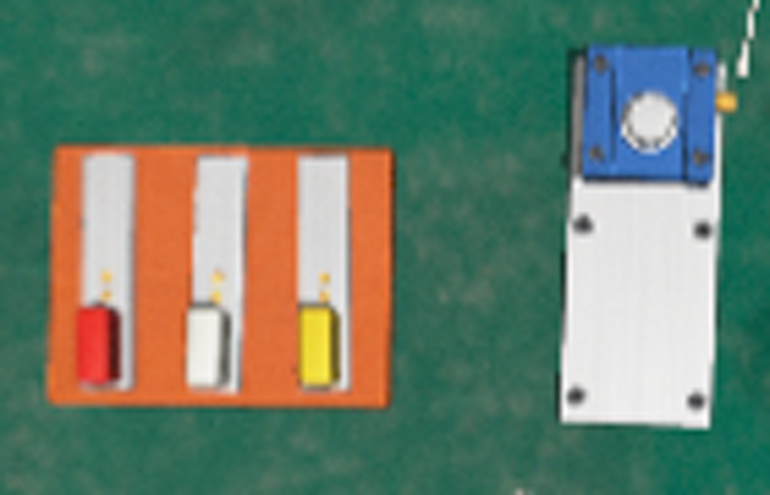

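View pics/c_sc1.png

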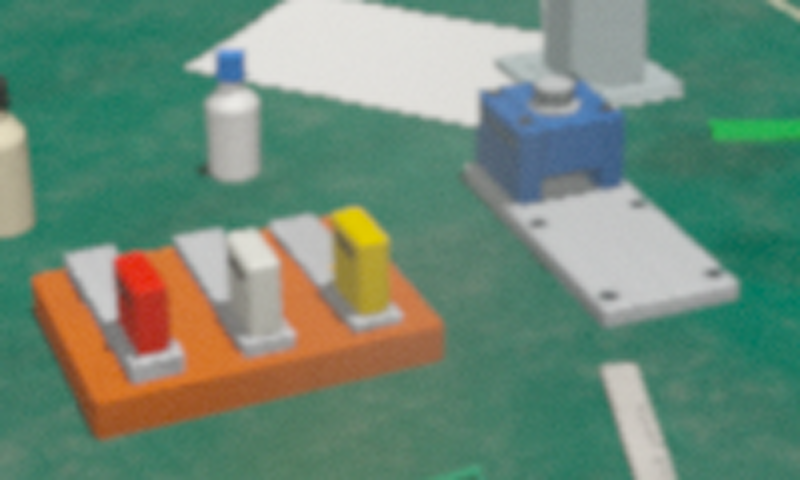

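Run:
```python
from h import *
def P(u,v,z): return onz("top",220+u/5.5-.4,165+v/5.5-.4,z)
for nm,pts,z in [("riser",[(55,147),(393,149),(390,407),(49,403)],.022),
 ("red",[(78,307),(111,307),(111,384),(78,384),(95,345)],.067),("white",[(190,306),(224,306),(222,386),(187,386),(206,346)],.067),("yellow",[(300,306),(334,306),(334,386),(300,386),(317,346)],.067),
 ("noses",[(83,155),(133,155),(197,157),(247,157),(298,155),(350,155)],.03),("tails",[(133,388),(240,391),(350,391)],.03),
 ("plate",[(560,422),(710,428),(575,190),(718,190)],.012),("hous",[(583,180),(712,184),(720,47),(583,47)],.056),("screws",[(583,225),(703,230),(576,396),(697,401)],.012)]:
    print(nm,[list(P(*p,z)[:2]) for p in pts])
def S(u,v,z): return list(onz("scene",200+u/4-.4,160+v/4-.4,z)[:2])
print("scene plate", [S(605,315,.012),S(738,285,.012)], "mouth bottom",S(541,196,.012),S(598,185,.012),"hous front top",S(528,117,.056),S(621,113,.056))
print("handles tail-face top", S(143,288,.067),S(165,280,.067), S(258,265,.067),S(280,258,.067),S(363,243,.067),S(388,236,.067))
print("nose-face top",S(117,263,.067),S(134,252,.067),S(229,237,.067),S(248,230,.067),S(333,213,.067),S(355,206,.067))
```

```text
riser [[np.float64(0.5757), np.float64(0.4103)], [np.float64(0.5761), np.float64(0.2457)], [np.float64(0.4519), np.float64(0.2451)], [np.float64(0.4518), np.float64(0.4096)]]
red [[np.float64(0.496), np.float64(0.387)], [np.float64(0.4962), np.float64(0.3716)], [np.float64(0.4606), np.float64(0.3707)], [np.float64(0.4604), np.float64(0.3861)], [np.float64(0.4785), np.float64(0.3786)]]
white [[np.float64(0.4971), np.float64(0.3348)], [np.float64(0.4973), np.float64(0.3189)], [np.float64(0.4604), np.float64(0.3191)], [np.float64(0.4602), np.float64(0.3353)], [np.float64(0.4787), np.float64(0.3269)]]
yellow [[np.float64(0.4976), np.float64(0.2837)], [np.float64(0.4978), np.float64(0.268)], [np.float64(0.461), np.float64(0.2673)], [np.float64(0.4608), np.float64(0.283)], [np.float64(0.4793), np.float64(0.2755)]]
noses [[np.float64(0.571), np.float64(0.3947)], [np.float64(0.5712), np.float64(0.3704)], [np.float64(0.5705), np.float64(0.3394)], [np.float64(0.5707), np.float64(0.3152)], [np.float64(0.5719), np.float64(0.2906)], [np.float64(0.5721), np.float64(0.2656)]]
tails [[np.float64(0.4
[... 744 characters left out ...]
[np.float64(0.5695), np.float64(0.139)] [np.float64(0.5687), np.float64(0.1048)] hous front top [np.float64(0.5775), np.float64(0.1435)] [np.float64(0.5618), np.float64(0.096)]
handles tail-face top [np.float64(0.4614), np.float64(0.384)] [np.float64(0.4644), np.float64(0.3734)] [np.float64(0.4608), np.float64(0.3323)] [np.float64(0.463), np.float64(0.3213)] [np.float64(0.4611), np.float64(0.2826)] [np.float64(0.4627), np.float64(0.2699)]
nose-face top [np.float64(0.4881), np.float64(0.3884)] [np.float64(0.495), np.float64(0.3788)] [np.float64(0.4914), np.float64(0.3357)] [np.float64(0.4944), np.float64(0.3257)] [np.float64(0.4945), np.float64(0.2844)] [np.float64(0.497), np.float64(0.2725)]
```

```bash
cat >> h.py <<'E'
from scipy.spatial.transform import Rotation as Ro
def go(x,y,z,yaw):
    """print units of shift (current tool axes) and rotvec (tool) to reach pos with tool y at world heading yaw+90deg"""
    o=telemetry.get_obs(); q=o['orientation']; R=Ro.from_quat([q[1],q[2],q[3],q[0]])
    T=Ro.from_matrix(np.array([[-np.cos(yaw),-np.sin(yaw),0],[-np.sin(yaw),np.cos(yaw),0],[0,0,-1.]]))
    d=np.array([x,y,z])-o['tool_pos']
    print("t",round(o['time_s'],2),"pos",o['tool_pos'].round(4),"F",o['force'].round(1),"gap",round(o['finger_gap'],4))
    print("shift units",(R.inv().apply(d)/.06).round(3),"shift units after turn",(T.inv().apply(d)/.06).round(3),"turn units",((R.inv()*T).as_rotvec()/.1).round(3))
E
python3 -c "
from h import *
go(.479,.327,.2,0)"
```

```text
t 0.2 pos [0.2968 0.6058 0.2304] F [-0.   0.3 -1. ] gap 0.0853
shift units [-4.771 -2.834  0.51 ] shift units after turn [-3.036 -4.646  0.506] turn units [-0.015 -0.006 -4.558]
```

>>> servo_tool(
  motion=[
    [[0, 0, 0], [0, 0, -0.91]],
    [[0, 0, 0], [0, 0, -0.91]],
    [[0, 0, 0], [0, 0, -0.91]],
    [[0, 0, 0], [0, 0, -0.91]],
    [[0, 0, 0], [0, 0, -0.91]],
  ],
  claw=0.45,
  newtons=60,
)

```text
time_s: 0.82
tool_pos: [0.297, 0.6059, 0.2309]
orientation: [-0.0, -0.001, 1.0, -0.0]
force: [0.4, -0.2, 0.7]
finger_gap: 0.0385
```

```bash
python3 -c "
from h import *
go(.479,.327,.2,0)"
```

```text
t 0.82 pos [0.297  0.6059 0.2309] F [ 0.4 -0.2  0.7] gap 0.0385
shift units [-3.024 -4.655  0.517] shift units after turn [-3.034 -4.649  0.515] turn units [-0.006 -0.004  0.022]
```

>>> servo_tool(
  motion=[
    [[-0.5, -0.77, 0], [0, 0, 0]],
    [[-0.5, -0.77, 0], [0, 0, 0]],
    [[-0.5, -0.77, 0], [0, 0, 0]],
    [[-0.5, -0.77, 0.0], [0, 0, 0]],
    [[-0.5, -0.77, 0.0], [0, 0, 0]],
  ],
)

```text
time_s: 1.45
tool_pos: [0.4475, 0.3734, 0.2313]
orientation: [0.0, 0.0, 1.0, 0.0]
force: [0.7, 0.1, -0.0]
finger_gap: 0.0387
```

>>> servo_tool(
  motion=[
    [[-0.52, -0.8, 0.9], [0, 0, 0]],
    [[0, 0, 0.8], [0, 0, 0]],
    [[0, 0, 0], [0, 0, 0]],
  ],
)

```text
time_s: 1.82
tool_pos: [0.4688, 0.3347, 0.1357]
orientation: [-0.005, 0.001, 1.0, -0.002]
force: [-0.1, -1.2, -0.4]
finger_gap: 0.0385
```

```bash
python3 -c "
from h import *
go(.479,.327,.04,0)
crop('top',220,165,360,255,5.5,'a1')
crop('scene',200,120,400,280,4,'a2')"
```

```text
t 1.82 pos [0.4688 0.3347 0.1357] F [-0.1 -1.2 -0.4] gap 0.0385
shift units [-0.186 -0.121  1.594] shift units after turn [-0.17  -0.129  1.595] turn units [-0.044 -0.095 -0.021]
```

View pics/a2.png

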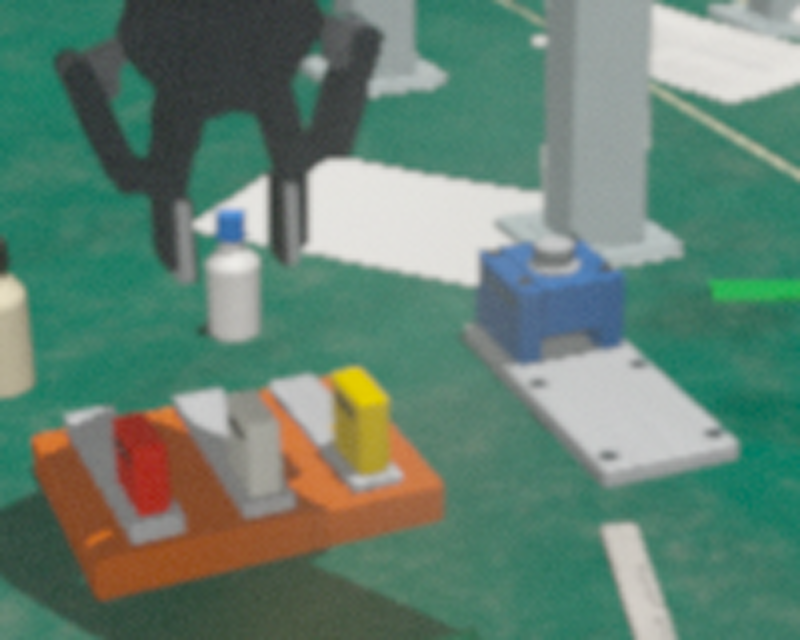

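View pics/a1.png

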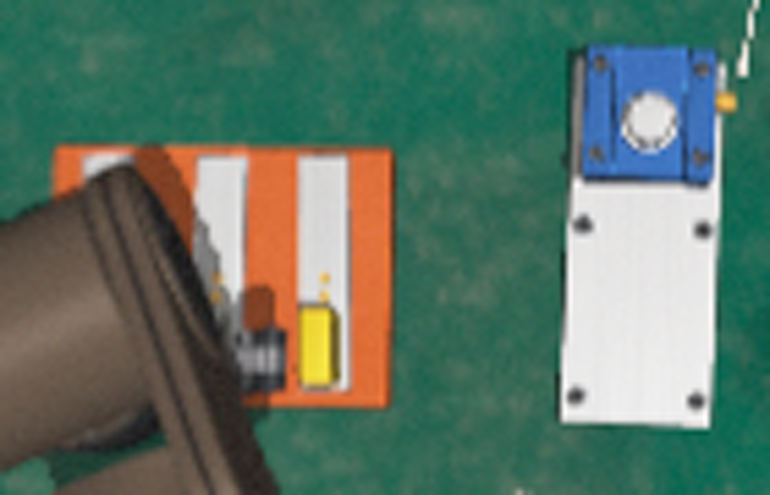

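```bash
python3 -c "
from h import *
go(.479,.327,.035,0)"
```

```text
t 1.93 pos [0.4719 0.3373 0.1413] F [ 0.8 -0.   0.3] gap 0.0385
shift units [-0.118 -0.172  1.771] shift units after turn [-0.119 -0.171  1.771] turn units [ 0.003  0.004 -0.004]
```

>>> servo_tool(
  motion=[
    [[-0.118, -0.17, 0.4], [0, 0, 0]],
    [[0, 0, 0.4], [0, 0, 0]],
    [[0, 0, 0.3], [0, 0, 0]],
    [[0, 0, 0], [0, 0, 0]],
  ],
)

```text
time_s: 2.42
tool_pos: [0.4783, 0.3271, 0.0744]
orientation: [-0.0, -0.0, 1.0, -0.0]
force: [0.7, 0.4, 0.6]
finger_gap: 0.0385
```

```bash
python3 -c "
from h import *
go(.479,.327,.035,0)
crop('scene',200,160,400,280,4,'a3')"
```

```text
t 2.42 pos [0.4783 0.3271 0.0744] F [0.7 0.4 0.6] gap 0.0385
shift units [-0.011 -0.001  0.657] shift units after turn [-0.011 -0.001  0.657] turn units [-0.003 -0.007  0.002]
```

View pics/a3.png

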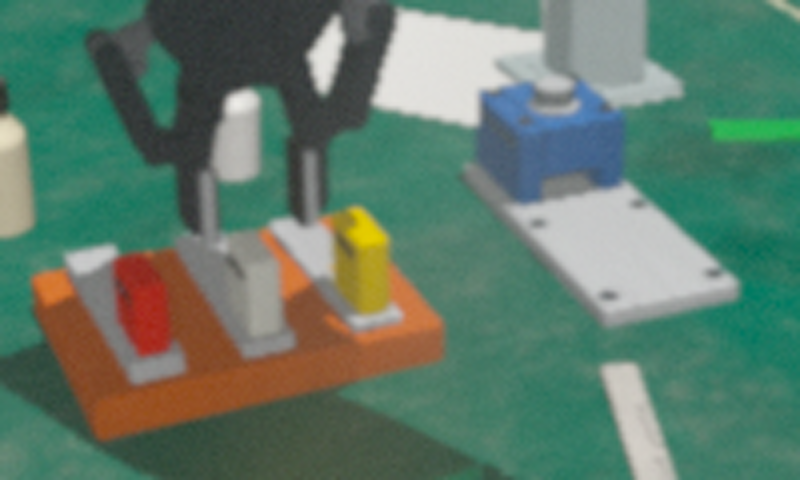

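>>> servo_tool(
  motion=[
    [[0, 0, 0.3], [0, 0, 0]],
    [[0, 0, 0.25], [0, 0, 0]],
    [[0, 0, 0.1], [0, 0, 0]],
    [[0, 0, 0], [0, 0, 0]],
  ],
)

```text
time_s: 2.98
tool_pos: [0.4781, 0.3263, 0.0344]
orientation: [-0.001, 0.0, 1.0, -0.0]
force: [-0.5, 0.2, 0.9]
finger_gap: 0.0381
```

>>> servo_tool(
  motion=[
    [[0, 0, 0], [0, 0, 0]],
    [[0, 0, 0], [0, 0, 0]],
    [[0, 0, 0], [0, 0, 0]],
    [[0, 0, 0], [0, 0, 0]],
  ],
  claw=0,
)

```text
time_s: 3.48
tool_pos: [0.4792, 0.3269, 0.0361]
orientation: [0.001, 0.0, 1.0, 0.0]
force: [-0.2, 0.6, 2.6]
finger_gap: 0.0151
```

>>> servo_tool(
  motion=[
    [[0, 0, -0.4], [0, 0, 0]],
    [[0, 0, -0.4], [0, 0, 0]],
    [[0, 0, -0.4], [0, 0, 0]],
    [[0, 0, -0.2], [0, 0, 0]],
    [[0, 0, 0], [0, 0, 0]],
  ],
)

```text
time_s: 4.1
tool_pos: [0.479, 0.3268, 0.12]
orientation: [0.001, 0.0, 1.0, 0.0]
force: [-0.4, -0.1, -1.4]
finger_gap: 0.0148
```

```bash
python3 -c "
from h import *
go(.456,.127,.1,-.031)
crop('scene',200,120,400,280,4,'a4')"
```

```text
t 4.1 pos [0.479  0.3268 0.12  ] F [-0.4 -0.1 -1.4] gap 0.0148
shift units [ 0.381 -3.33   0.331] shift units after turn [ 0.28  -3.34   0.333] turn units [0.005 0.012 0.302]
```

View pics/a4.png

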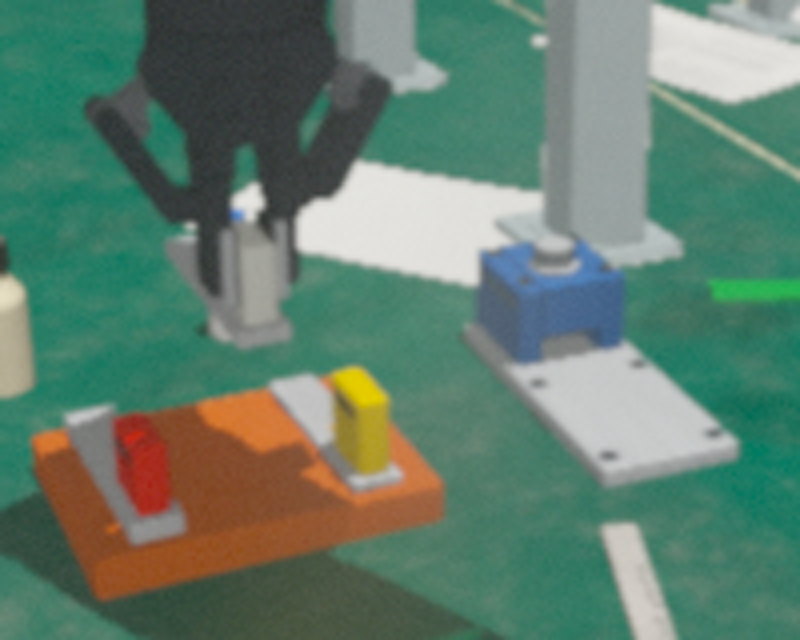

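>>> servo_tool(
  motion=[
    [[0.3, -0.5, 0], [0, 0, 0]],
    [[0.08, -0.7, 0], [0, 0, 0]],
    [[0, -0.7, 0], [0, 0, 0]],
    [[0, -0.7, 0], [0, 0, 0]],
    [[0, -0.7, 0], [0, 0, 0.3]],
  ],
)

```text
time_s: 4.78
tool_pos: [0.4546, 0.1273, 0.1179]
orientation: [-0.001, 0.016, 1.0, -0.0]
force: [0.6, -0.0, -1.7]
finger_gap: 0.0154
```

>>> servo_tool(
  motion=[
    [[0, 0, 0.3], [0, 0, 0]],
    [[0, 0, 0.3], [0, 0, 0]],
    [[0, 0, 0], [0, 0, 0]],
    [[0, 0, 0], [0, 0, 0]],
  ],
)

```text
time_s: 5.28
tool_pos: [0.4556, 0.1287, 0.0833]
orientation: [-0.0, 0.015, 1.0, -0.0]
force: [0.2, -0.2, -1.0]
finger_gap: 0.0148
```

```bash
python3 -c "
from h import *
go(.456,.127,.03,-.031)
crop('scene',260,140,400,240,5.5,'a5')
crop('top',300,165,380,255,6,'a5t')"
```

```text
t 5.28 pos [0.4556 0.1287 0.0833] F [ 0.2 -0.2 -1. ] gap 0.0148
shift units [-0.008 -0.028  0.888] shift units after turn [-0.007 -0.028  0.888] turn units [-0.001 -0.007  0.004]
```

View pics/a5.png

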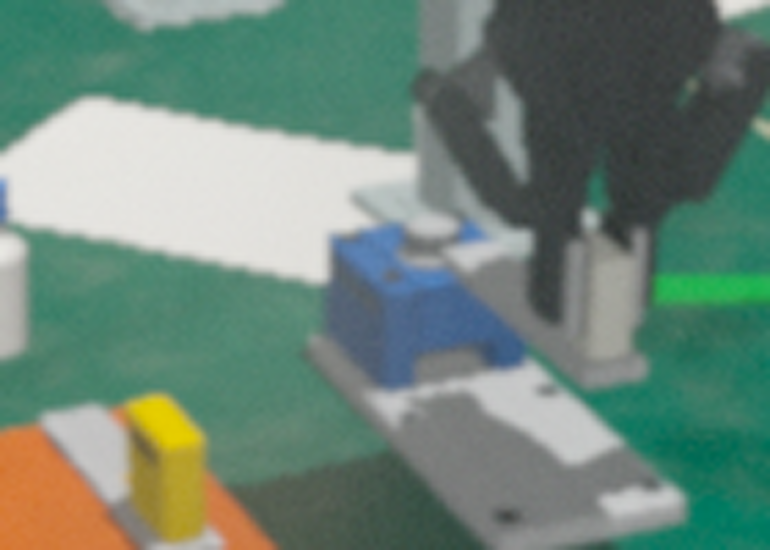

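View pics/a5t.png

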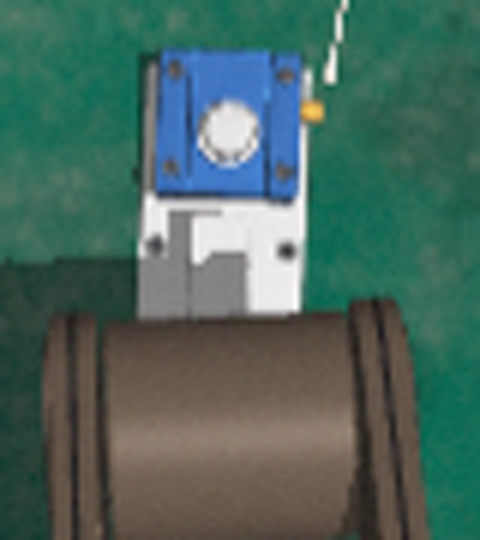

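```bash
python3 -c "
from h import *
P=lambda u,v,z: onz('top',300+u/6-.4,165+v/6-.4,z)
print(P(192,235,.076),P(248,260,.076),P(192,213,.076))
print('hous',P(156,195,.056),P(300,202,.056), 'screws',P(154,245,.012),P(288,251,.012))
print('knob',P(228,133,.069))"
```

```text
[0.5402 0.1383 0.076 ] [0.5298 0.1148 0.076 ] [0.5494 0.1384 0.076 ]
hous [0.559  0.1537 0.056 ] [0.5565 0.092  0.056 ] screws [0.5412 0.1545 0.012 ] [0.539 0.095 0.012]
knob [0.5844 0.1233 0.069 ]
```

>>> servo_tool(
  motion=[
    [[0, -0.04, 0.3], [0, 0, 0]],
    [[0, 0, 0.3], [0, 0, 0]],
    [[0, 0, 0.2], [0, 0, 0]],
    [[0, 0, 0], [0, 0, 0]],
  ],
)

```text
time_s: 5.88
tool_pos: [0.4552, 0.1263, 0.0349]
orientation: [-0.001, 0.015, 1.0, -0.0]
force: [-0.0, -0.1, -0.7]
finger_gap: 0.0156
```

>>> servo_tool(
  motion=[
    [[0, 0, 0.06], [0, 0, 0]],
    [[0, 0, 0.04], [0, 0, 0]],
    [[0, 0, 0], [0, 0, 0]],
  ],
)

```text
time_s: 6.25
tool_pos: [0.4558, 0.1263, 0.0295]
orientation: [0.0, 0.015, 1.0, -0.0]
force: [-0.4, -0.4, -1.4]
finger_gap: 0.0147
```

```bash
python3 -c "
from h import *
go(.456,.1265,.026,-.031)
crop('scene',260,140,400,240,5.5,'a6')"
```

```text
t 6.25 pos [0.4558 0.1263 0.0295] F [-0.4 -0.4 -1.4] gap 0.0147
shift units [-0.004  0.004  0.059] shift units after turn [-0.004  0.004  0.059] turn units [-0.     0.001  0.002]
```

View pics/a6.png

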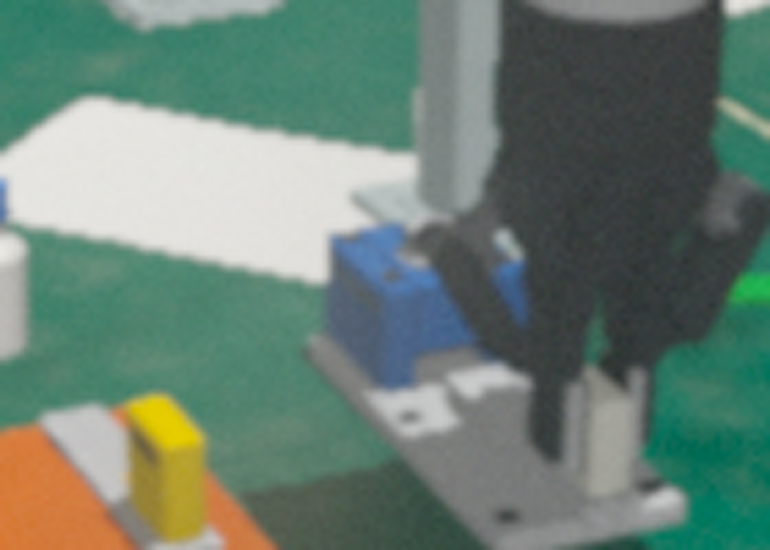

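Nose sits just ahead of the mouth (~450,385), blade nearly on the plate. Touch down gently.

>>> servo_tool(
  motion=[
    [[0, 0, 0.02], [0, 0, 0]],
    [[0, 0, 0.02], [0, 0, 0]],
    [[0, 0, 0], [0, 0, 0]],
  ],
)

```text
time_s: 6.68
tool_pos: [0.4556, 0.1262, 0.0269]
orientation: [-0.0, 0.015, 1.0, -0.0]
force: [-0.3, 0.5, -1.3]
finger_gap: 0.0155
```

>>> servo_tool(
  motion=[
    [[0, 0, 0.02], [0, 0, 0]],
    [[0, 0, 0.01], [0, 0, 0]],
    [[0, 0, 0], [0, 0, 0]],
  ],
)

```text
time_s: 7.05
tool_pos: [0.4563, 0.1263, 0.0261]
orientation: [0.0, 0.015, 1.0, 0.0]
force: [-1.5, -0.1, 6.2]
finger_gap: 0.015
```

>>> servo_tool(
  motion=[
    [[-0.05, 0, -0.01], [0, 0, 0]],
    [[-0.05, 0, 0], [0, 0, 0]],
    [[-0.05, 0, 0], [0, 0, 0]],
    [[0, 0, 0], [0, 0, 0]],
  ],
)

```text
time_s: 7.55
tool_pos: [0.4655, 0.1259, 0.0261]
orientation: [0.001, 0.015, 1.0, 0.0]
force: [1.0, -0.3, 3.4]
finger_gap: 0.0154
```

>>> servo_tool(
  motion=[
    [[-0.03, 0, 0], [0, 0, 0]],
    [[-0.03, 0, 0], [0, 0, 0]],
  ],
)

```text
time_s: 7.8
tool_pos: [0.4683, 0.1259, 0.026]
orientation: [-0.0, 0.015, 1.0, 0.0]
force: [-2.0, 0.3, 4.8]
finger_gap: 0.0152
```

>>> servo_tool(
  motion=[
    [[-0.03, 0, 0], [0, 0, 0]],
    [[-0.03, 0, 0], [0, 0, 0]],
  ],
)

```text
time_s: 8.05
tool_pos: [0.4719, 0.1258, 0.026]
orientation: [-0.0, 0.015, 1.0, 0.0]
force: [-1.5, 0.2, 4.2]
finger_gap: 0.0155
```

>>> servo_tool(
  motion=[
    [[-0.03, 0, 0], [0, 0, 0]],
    [[-0.03, 0, 0], [0, 0, 0]],
  ],
)

```text
time_s: 8.3
tool_pos: [0.4755, 0.1257, 0.0261]
orientation: [-0.0, 0.015, 1.0, 0.0]
force: [-1.3, 0.7, 5.5]
finger_gap: 0.0153
```

>>> servo_tool(
  motion=[
    [[-0.03, 0, 0], [0, 0, 0]],
    [[-0.03, 0, 0], [0, 0, 0]],
  ],
)

```text
time_s: 8.55
tool_pos: [0.4791, 0.1256, 0.0261]
orientation: [-0.0, 0.015, 1.0, 0.0]
force: [-2.1, 0.1, 4.6]
finger_gap: 0.0152
```

>>> servo_tool(
  motion=[
    [[-0.03, 0, 0], [0, 0, 0]],
    [[-0.03, 0, 0], [0, 0, 0]],
  ],
)

```text
time_s: 8.8
tool_pos: [0.4827, 0.1255, 0.0261]
orientation: [-0.0, 0.015, 1.0, 0.0]
force: [-1.7, 0.3, 4.9]
finger_gap: 0.0149
```

>>> servo_tool(
  motion=[
    [[-0.03, 0, 0], [0, 0, 0]],
    [[-0.03, 0, 0], [0, 0, 0]],
  ],
)

```text
time_s: 9.05
tool_pos: [0.4863, 0.1253, 0.0261]
orientation: [-0.0, 0.015, 1.0, 0.0]
force: [-2.0, -0.4, 6.0]
finger_gap: 0.0152
```

>>> servo_tool(
  motion=[
    [[-0.03, 0, 0], [0, 0, 0]],
    [[-0.03, 0, 0], [0, 0, 0]],
  ],
)

```text
time_s: 9.3
tool_pos: [0.4899, 0.1252, 0.0261]
orientation: [-0.0, 0.015, 1.0, 0.0]
force: [-2.1, 0.0, 4.9]
finger_gap: 0.0151
```

>>> servo_tool(
  motion=[
    [[-0.03, 0, 0], [0, 0, 0]],
    [[-0.03, 0, 0], [0, 0, 0]],
  ],
)

```text
time_s: 9.55
tool_pos: [0.4936, 0.1251, 0.0261]
orientation: [-0.0, 0.015, 1.0, 0.0]
force: [-1.4, -0.1, 5.6]
finger_gap: 0.0152
```

>>> servo_tool(
  motion=[
    [[-0.03, 0, 0], [0, 0, 0]],
    [[-0.03, 0, 0], [0, 0, 0]],
    [[-0.03, 0, 0], [0, 0, 0]],
    [[0, 0, 0], [0, 0, 0]],
  ],
)

```text
time_s: 10.05
tool_pos: [0.4992, 0.1249, 0.0261]
orientation: [0.0, 0.015, 1.0, 0.0]
force: [-0.6, 0.5, 3.7]
finger_gap: 0.0152
```

>>> servo_tool(
  motion=[
    [[-0.03, 0, 0], [0, 0, 0]],
    [[-0.03, 0, 0], [0, 0, 0]],
    [[0, 0, 0], [0, 0, 0]],
  ],
)

```text
time_s: 10.42
tool_pos: [0.5027, 0.1248, 0.0261]
orientation: [0.0, 0.015, 1.0, 0.0]
force: [-0.7, -0.2, 6.0]
finger_gap: 0.0152
```

>>> servo_tool(
  motion=[
    [[-0.02, 0, 0], [0, 0, 0]],
    [[-0.02, 0, 0], [0, 0, 0]],
    [[0, 0, 0], [0, 0, 0]],
  ],
)

```text
time_s: 10.8
tool_pos: [0.505, 0.1248, 0.0261]
orientation: [0.0, 0.015, 1.0, 0.0]
force: [-0.8, 0.6, 6.0]
finger_gap: 0.0149
```

>>> servo_tool(
  motion=[
    [[-0.02, 0, 0], [0, 0, 0]],
    [[-0.02, 0, 0], [0, 0, 0]],
    [[0, 0, 0], [0, 0, 0]],
  ],
)

```text
time_s: 11.18
tool_pos: [0.5056, 0.1248, 0.026]
orientation: [-0.002, 0.015, 1.0, -0.0]
force: [-6.5, -0.1, 10.7]
finger_gap: 0.0153
```

>>> servo_tool(
  motion=[
    [[0.2, 0, 0], [0, 0, 0]],
    [[0.3, 0, 0], [0, 0, 0]],
    [[0.3, 0, 0], [0, 0, 0]],
    [[0.1, 0, -0.2], [0, 0, 0]],
    [[0, 0, -0.3], [0, 0, 0]],
  ],
)

```text
time_s: 11.8
tool_pos: [0.4513, 0.1263, 0.0551]
orientation: [-0.002, 0.015, 1.0, -0.0]
force: [1.4, -0.4, -1.1]
finger_gap: 0.015
```

>>> servo_tool(
  motion=[
    [[0, 0, -0.4], [0, 0, 0]],
    [[0, 0, -0.4], [0, 0, 0]],
    [[0, 0, -0.3], [0, 0, 0]],
    [[0, 0, 0], [0, 0, -0.3]],
    [[0, 0, 0], [0, 0, 0]],
  ],
)

```text
time_s: 12.42
tool_pos: [0.4525, 0.1262, 0.1209]
orientation: [-0.001, 0.0, 1.0, -0.0]
force: [0.4, -0.7, -0.8]
finger_gap: 0.015
```

```bash
python3 -c "
from h import *
go(.479,.327,.12,0)"
```

```text
t 12.43 pos [0.4525 0.1262 0.1209] F [ 0.4 -0.7 -0.8] gap 0.015
shift units [-0.44   3.346  0.014] shift units after turn [-0.442  3.346  0.015] turn units [-0.001 -0.016 -0.004]
```

>>> servo_tool(
  motion=[
    [[-0.1, 0.65, 0], [0, 0, 0]],
    [[-0.1, 0.7, 0], [0, 0, 0]],
    [[-0.1, 0.7, 0], [0, 0, 0]],
    [[-0.1, 0.7, 0], [0, 0, 0]],
    [[-0.04, 0.6, 0], [0, 0, 0]],
  ],
)

```text
time_s: 13.05
tool_pos: [0.4791, 0.3284, 0.12]
orientation: [-0.001, 0.0, 1.0, -0.001]
force: [-0.1, -0.1, -1.9]
finger_gap: 0.0152
```

>>> servo_tool(
  motion=[
    [[0, 0, 0.3], [0, 0, 0]],
    [[0, 0, 0.4], [0, 0, 0]],
    [[0, 0, 0.3], [0, 0, 0]],
    [[0, 0, 0], [0, 0, 0]],
  ],
)

```text
time_s: 13.55
tool_pos: [0.4779, 0.3257, 0.0588]
orientation: [-0.003, 0.001, 1.0, -0.001]
force: [-0.5, -0.2, -1.5]
finger_gap: 0.0158
```

```bash
python3 -c "
from h import *
go(.479,.327,.0365,0)"
```

```text
t 13.55 pos [0.4779 0.3257 0.0588] F [-0.5 -0.2 -1.5] gap 0.0158
shift units [-0.02   0.023  0.371] shift units after turn [-0.018  0.022  0.371] turn units [-0.027 -0.056 -0.016]
```

>>> servo_tool(
  motion=[
    [[0, 0.01, 0.15], [0, 0, 0]],
    [[0, 0, 0.1], [0, 0, 0]],
    [[0, 0, 0.06], [0, 0, 0]],
    [[0, 0, 0.04], [0, 0, 0]],
    [[0, 0, 0], [0, 0, 0]],
  ],
)

```text
time_s: 14.18
tool_pos: [0.4798, 0.3279, 0.0408]
orientation: [-0.0, 0.0, 1.0, -0.0]
force: [0.2, 0.5, -1.3]
finger_gap: 0.0152
```

>>> servo_tool(
  motion=[
    [[0, 0, 0.02], [0, 0, 0]],
    [[0, 0, 0], [0, 0, 0]],
  ],
)

```text
time_s: 14.42
tool_pos: [0.4799, 0.328, 0.0397]
orientation: [0.0, 0.0, 1.0, 0.0]
force: [-0.6, 0.4, -1.5]
finger_gap: 0.0152
```

>>> servo_tool(
  motion=[
    [[0, 0, 0.03], [0, 0, 0]],
    [[0, 0, 0.025], [0, 0, 0]],
    [[0, 0, 0], [0, 0, 0]],
  ],
)

```text
time_s: 14.8
tool_pos: [0.4798, 0.3279, 0.0362]
orientation: [-0.0, 0.0, 1.0, -0.0]
force: [0.5, -0.8, -1.4]
finger_gap: 0.0152
```

>>> servo_tool(
  motion=[
    [[0, 0, 0.01], [0, 0, 0]],
    [[0, 0, 0], [0, 0, 0]],
  ],
)

```text
time_s: 15.05
tool_pos: [0.48, 0.328, 0.0361]
orientation: [0.0, 0.0, 1.0, 0.0]
force: [-1.0, -1.2, 1.9]
finger_gap: 0.0153
```

>>> servo_tool(
  motion=[
    [[0, 0, 0], [0, 0, 0]],
    [[0, 0, 0], [0, 0, 0]],
    [[0, 0, 0], [0, 0, 0]],
  ],
  claw=0.45,
)

```text
time_s: 15.42
tool_pos: [0.4799, 0.3279, 0.0357]
orientation: [0.0, 0.0, 1.0, 0.0]
force: [-0.2, -0.2, -0.4]
finger_gap: 0.0387
```

>>> servo_tool(
  motion=[
    [[0, 0, -0.4], [0, 0, 0]],
    [[0, 0, -0.4], [0, 0, 0]],
    [[0, 0.2, -0.1], [0, 0, 0]],
    [[0, 0.65, 0], [0, 0, 0]],
    [[0, 0, 0], [0, 0, 0]],
  ],
)

```text
time_s: 16.05
tool_pos: [0.4795, 0.381, 0.0893]
orientation: [0.0, -0.001, 1.0, 0.0]
force: [0.4, 0.6, 0.9]
finger_gap: 0.0387
```

```bash
python3 -c "
from h import *
go(.479,.379,.035,0)
crop('scene',200,160,400,280,4,'b1')"
```

```text
t 16.05 pos [0.4795 0.381  0.0893] F [0.4 0.6 0.9] gap 0.0387
shift units [ 0.008 -0.035  0.904] shift units after turn [ 0.008 -0.034  0.904] turn units [0.005 0.    0.017]
```

View pics/b1.png

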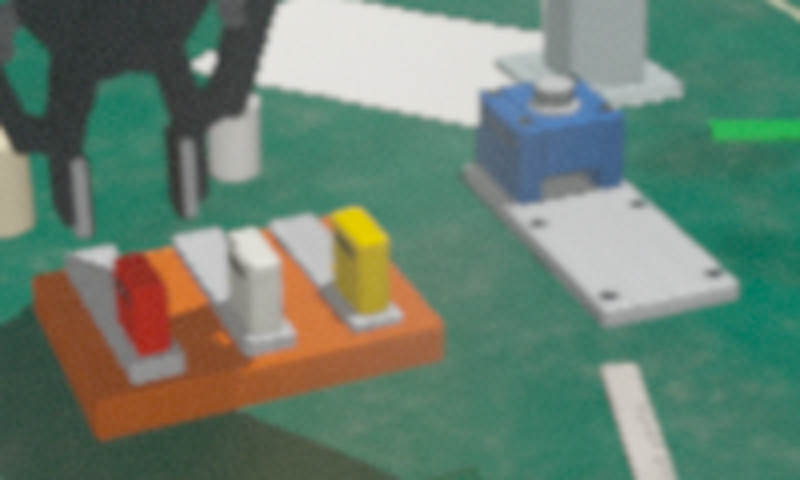

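>>> servo_tool(
  motion=[
    [[0, -0.035, 0.3], [0, 0, 0]],
    [[0, 0, 0.3], [0, 0, 0]],
    [[0, 0, 0.2], [0, 0, 0]],
    [[0, 0, 0.07], [0, 0, 0]],
    [[0, 0, 0], [0, 0, 0]],
  ],
)

```text
time_s: 16.73
tool_pos: [0.4799, 0.3766, 0.0371]
orientation: [-0.0, 0.001, 1.0, -0.0]
force: [0.1, 0.0, -0.6]
finger_gap: 0.0383
```

>>> servo_tool(
  motion=[
    [[0, 0, 0], [0, 0, 0]],
    [[0, 0, 0], [0, 0, 0]],
    [[0, 0, 0], [0, 0, 0]],
    [[0, 0, 0], [0, 0, 0]],
  ],
  claw=0,
)

```text
time_s: 17.23
tool_pos: [0.4806, 0.3772, 0.0385]
orientation: [0.001, 0.0, 1.0, 0.0]
force: [-0.3, 0.3, 4.1]
finger_gap: 0.0152
```

>>> servo_tool(
  motion=[
    [[0, 0, -0.4], [0, 0, 0]],
    [[0, 0, -0.4], [0, 0, 0]],
    [[0, 0, -0.4], [0, 0, 0]],
    [[0, 0, -0.2], [0, 0, 0]],
    [[0, 0, 0], [0, 0, 0]],
  ],
  newtons=90,
)

```text
time_s: 17.85
tool_pos: [0.4801, 0.3769, 0.1219]
orientation: [0.0, 0.0, 1.0, 0.0]
force: [1.0, -0.1, -1.3]
finger_gap: 0.0142
```

>>> servo_tool(
  motion=[
    [[0.2, -0.6, 0], [0, 0, 0]],
    [[0.16, -0.7, 0], [0, 0, 0]],
    [[0.1, -0.7, 0], [0, 0, 0]],
    [[0, -0.7, 0], [0, 0, 0]],
    [[0, -0.7, 0], [0, 0, 0]],
  ],
)

```text
time_s: 18.48
tool_pos: [0.4508, 0.1714, 0.12]
orientation: [-0.001, 0.0, 1.0, -0.0]
force: [-0.0, 0.1, -0.0]
finger_gap: 0.0145
```

>>> servo_tool(
  motion=[
    [[0, -0.4, 0], [0, 0, 0]],
    [[0, -0.2, 0], [0, 0, 0.3]],
    [[0, 0, 0.2], [0, 0, 0]],
    [[0, 0, 0], [0, 0, 0]],
  ],
)

```text
time_s: 18.98
tool_pos: [0.4507, 0.1374, 0.1076]
orientation: [-0.002, 0.015, 1.0, -0.0]
force: [-0.3, -0.5, -2.2]
finger_gap: 0.0145
```

```bash
python3 -c "
from h import *
go(.456,.1265,.035,-.031)
crop('scene',200,120,400,280,4,'b2')"
```

```text
t 18.98 pos [0.4507 0.1374 0.1076] F [-0.3 -0.5 -2.2] gap 0.0145
shift units [-0.098 -0.178  1.21 ] shift units after turn [-0.094 -0.178  1.21 ] turn units [-0.001 -0.038  0.008]
```

View pics/b2.png

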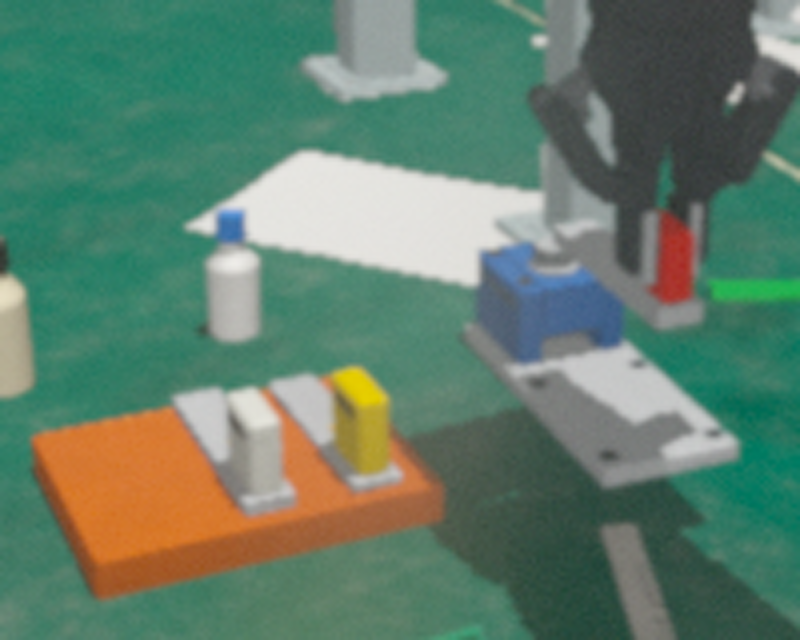

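>>> servo_tool(
  motion=[
    [[-0.04, -0.18, 0.2], [0, 0, 0]],
    [[0, 0, 0.3], [0, 0, 0]],
    [[0, 0, 0.3], [0, 0, 0]],
    [[0, 0, 0.2], [0, 0, 0]],
    [[0, 0, 0], [0, 0, 0]],
  ],
)

```text
time_s: 19.65
tool_pos: [0.4533, 0.1258, 0.0483]
orientation: [-0.001, 0.015, 1.0, -0.0]
force: [-0.1, 0.3, -1.1]
finger_gap: 0.0144
```

>>> servo_tool(
  motion=[
    [[0, 0, 0.1], [0, 0, 0]],
    [[0, 0, 0.05], [0, 0, 0]],
    [[0, 0, 0], [0, 0, 0]],
  ],
)

```text
time_s: 20.02
tool_pos: [0.4542, 0.126, 0.0406]
orientation: [0.0, 0.015, 1.0, -0.0]
force: [-0.7, 0.0, 0.5]
finger_gap: 0.0144
```

```bash
python3 -c "
from h import *
go(.456,.1265,.0285,-.031)"
```

```text
t 20.02 pos [0.4542 0.126  0.0406] F [-0.7  0.   0.5] gap 0.0144
shift units [-0.03   0.01   0.201] shift units after turn [-0.03   0.01   0.201] turn units [-0.     0.     0.003]
```

>>> servo_tool(
  motion=[
    [[0, 0, 0.1], [0, 0, 0]],
    [[0, 0, 0.05], [0, 0, 0]],
    [[0, 0, 0.03], [0, 0, 0]],
    [[0, 0, 0.02], [0, 0, 0]],
    [[0, 0, 0], [0, 0, 0]],
  ],
)

```text
time_s: 20.65
tool_pos: [0.4544, 0.126, 0.0287]
orientation: [0.0, 0.015, 1.0, 0.0]
force: [-0.3, -0.6, -1.4]
finger_gap: 0.0144
```

>>> servo_tool(
  motion=[
    [[0, 0, 0.01], [0, 0, 0]],
    [[0, 0, 0.005], [0, 0, 0]],
    [[0, 0, 0], [0, 0, 0]],
  ],
)

```text
time_s: 21.02
tool_pos: [0.4549, 0.126, 0.0286]
orientation: [0.001, 0.015, 1.0, 0.0]
force: [-2.6, 0.6, 5.6]
finger_gap: 0.0148
```

Down on the plate. Advance.

>>> servo_tool(
  motion=[
    [[-0.05, 0, -0.005], [0, 0, 0]],
    [[-0.05, 0, 0], [0, 0, 0]],
    [[-0.05, 0, 0], [0, 0, 0]],
    [[-0.03, 0, 0], [0, 0, 0]],
  ],
)

```text
time_s: 21.52
tool_pos: [0.4657, 0.1257, 0.0286]
orientation: [0.0, 0.015, 1.0, 0.0]
force: [-2.0, -0.3, 6.4]
finger_gap: 0.0146
```

>>> servo_tool(
  motion=[
    [[-0.03, 0, 0], [0, 0, 0]],
    [[-0.03, 0, 0], [0, 0, 0]],
  ],
)

```text
time_s: 21.78
tool_pos: [0.4692, 0.1256, 0.0286]
orientation: [0.0, 0.015, 1.0, 0.0]
force: [-1.2, 0.0, 6.8]
finger_gap: 0.0147
```

>>> servo_tool(
  motion=[
    [[-0.03, 0, 0], [0, 0, 0]],
    [[-0.03, 0, 0], [0, 0, 0]],
  ],
)

```text
time_s: 22.02
tool_pos: [0.4728, 0.1255, 0.0286]
orientation: [0.0, 0.015, 1.0, 0.0]
force: [-1.6, -0.4, 5.6]
finger_gap: 0.0145
```

>>> servo_tool(
  motion=[
    [[-0.03, 0, 0], [0, 0, 0]],
    [[-0.03, 0, 0], [0, 0, 0]],
  ],
)

```text
time_s: 22.28
tool_pos: [0.4764, 0.1253, 0.0286]
orientation: [0.0, 0.015, 1.0, 0.0]
force: [-1.9, 0.1, 5.4]
finger_gap: 0.015
```

>>> servo_tool(
  motion=[
    [[-0.03, 0, 0], [0, 0, 0]],
    [[-0.03, 0, 0], [0, 0, 0]],
  ],
)

```text
time_s: 22.52
tool_pos: [0.48, 0.1252, 0.0286]
orientation: [0.0, 0.015, 1.0, 0.0]
force: [-2.1, 0.4, 6.6]
finger_gap: 0.0146
```

>>> servo_tool(
  motion=[
    [[-0.03, 0, 0], [0, 0, 0]],
    [[-0.03, 0, 0], [0, 0, 0]],
  ],
)

```text
time_s: 22.78
tool_pos: [0.4823, 0.1252, 0.0286]
orientation: [-0.002, 0.015, 1.0, -0.0]
force: [-8.1, 0.5, 12.4]
finger_gap: 0.0148
```

>>> servo_tool(
  motion=[
    [[-0.03, 0, 0], [0, 0, 0]],
    [[-0.03, 0, 0], [0, 0, 0]],
  ],
)

```text
time_s: 23.02
tool_pos: [0.484, 0.1253, 0.0286]
orientation: [-0.004, 0.015, 1.0, -0.0]
force: [-13.9, 0.3, 17.4]
finger_gap: 0.0147
```

>>> servo_tool(
  motion=[
    [[-0.03, 0, 0], [0, 0, 0]],
    [[-0.03, 0, 0], [0, 0, 0]],
  ],
)

```text
time_s: 23.28
tool_pos: [0.4882, 0.1252, 0.0286]
orientation: [-0.003, 0.015, 1.0, -0.0]
force: [-7.8, 0.4, 8.9]
finger_gap: 0.0146
```

>>> servo_tool(
  motion=[
    [[-0.03, 0, 0], [0, 0, 0]],
    [[-0.03, 0, 0], [0, 0, 0]],
  ],
)

```text
time_s: 23.52
tool_pos: [0.4922, 0.125, 0.0286]
orientation: [-0.003, 0.015, 1.0, 0.0]
force: [-9.7, 0.0, 12.6]
finger_gap: 0.0144
```

Started at ~14 N then fell to a drag: the red blade fits. On to the stop.

>>> servo_tool(
  motion=[
    [[-0.03, 0, 0], [0, 0, 0]],
    [[-0.03, 0, 0], [0, 0, 0]],
  ],
)

```text
time_s: 23.78
tool_pos: [0.4958, 0.1249, 0.0286]
orientation: [-0.003, 0.015, 1.0, -0.0]
force: [-9.1, 0.1, 12.5]
finger_gap: 0.0145
```

>>> servo_tool(
  motion=[
    [[-0.03, 0, 0], [0, 0, 0]],
    [[-0.03, 0, 0], [0, 0, 0]],
  ],
)

```text
time_s: 24.02
tool_pos: [0.4994, 0.1248, 0.0286]
orientation: [-0.002, 0.015, 1.0, 0.0]
force: [-8.9, 1.0, 11.9]
finger_gap: 0.0152
```

>>> servo_tool(
  motion=[
    [[-0.03, 0, 0], [0, 0, 0]],
    [[-0.03, 0, 0], [0, 0, 0]],
  ],
)

```text
time_s: 24.28
tool_pos: [0.5031, 0.1247, 0.0286]
orientation: [-0.002, 0.015, 1.0, -0.0]
force: [-9.5, 1.1, 11.6]
finger_gap: 0.0143
```

>>> servo_tool(
  motion=[
    [[-0.03, 0, 0], [0, 0, 0]],
    [[-0.03, 0, 0], [0, 0, 0]],
  ],
)

```text
time_s: 24.52
tool_pos: [0.5066, 0.1246, 0.0286]
orientation: [-0.002, 0.015, 1.0, -0.0]
force: [-8.8, 0.0, 11.9]
finger_gap: 0.0146
```

>>> servo_tool(
  motion=[
    [[-0.02, 0, 0], [0, 0, 0]],
    [[-0.02, 0, 0], [0, 0, 0]],
  ],
)

```text
time_s: 24.78
tool_pos: [0.507, 0.1246, 0.0286]
orientation: [-0.005, 0.015, 1.0, -0.0]
force: [-17.9, -0.2, 20.3]
finger_gap: 0.0146
```

>>> servo_tool(
  motion=[
    [[-0.02, 0, 0], [0, 0, 0]],
    [[-0.02, 0, 0], [0, 0, 0]],
  ],
)

```text
time_s: 25.02
tool_pos: [0.507, 0.1246, 0.0286]
orientation: [-0.009, 0.015, 1.0, -0.0]
force: [-26.6, -0.0, 27.7]
finger_gap: 0.0144
```

>>> servo_tool(
  motion=[
    [[0.04, 0, -0.02], [0, 0, 0]],
    [[0, 0, 0], [0, 0, 0]],
  ],
)

```text
time_s: 25.28
tool_pos: [0.5071, 0.1246, 0.0287]
orientation: [-0.004, 0.015, 1.0, 0.0]
force: [-11.2, 0.9, 9.7]
finger_gap: 0.0143
```

>>> servo_tool(
  motion=[
    [[0, 0, 0], [0, 0, 0]],
    [[0, 0, 0], [0, 0, 0]],
    [[0, 0, 0], [0, 0, 0]],
  ],
  claw=0.5,
)

```text
time_s: 25.65
tool_pos: [0.5108, 0.1241, 0.029]
orientation: [0.0, 0.015, 1.0, -0.0]
force: [0.2, 0.2, 0.5]
finger_gap: 0.0425
```

```bash
python3 -c "
from h import *
go(.45,.1265,.2,-.031)
crop('scene',260,140,400,240,5.5,'b3')"
```

```text
t 25.65 pos [0.5108 0.1241 0.029 ] F [0.2 0.2 0.5] gap 0.0425
shift units [ 1.013  0.008 -2.851] shift units after turn [ 1.014  0.008 -2.85 ] turn units [-0.     0.003  0.001]
```

View pics/b3.png

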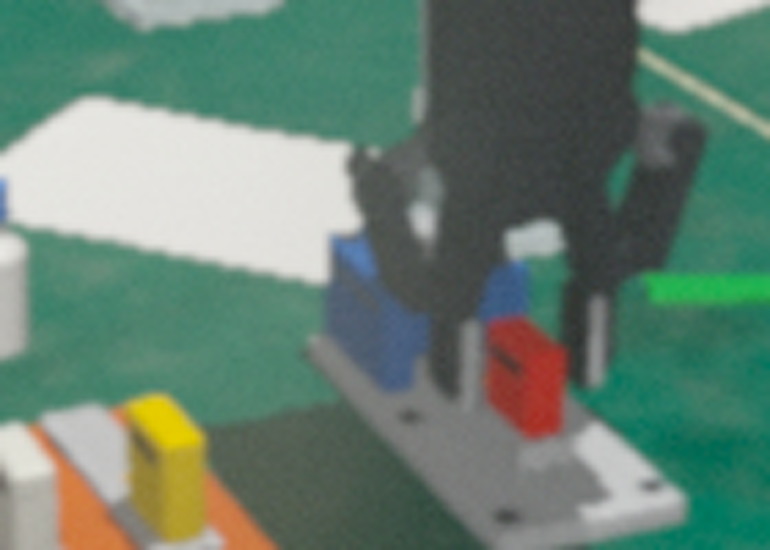

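>>> servo_tool(
  motion=[
    [[0, 0, -0.3], [0, 0, 0]],
    [[0, 0, -0.6], [0, 0, 0]],
    [[0, 0, -0.7], [0, 0, 0]],
    [[0, 0, -0.7], [0, 0, 0]],
    [[0, 0, -0.5], [0, 0, 0]],
  ],
)

```text
time_s: 26.32
tool_pos: [0.5114, 0.1243, 0.2011]
orientation: [0.002, 0.015, 1.0, 0.0]
force: [0.5, -0.6, -1.4]
finger_gap: 0.0427
```

>>> servo_tool(
  motion=[
    [[0, 0.7, 0], [0, 0, 0]],
    [[0, 0.8, 0], [0, 0, 0]],
    [[0, 0.8, 0], [0, 0, 0]],
    [[0, 0.8, 0], [0, 0, 0]],
    [[0, 0.8, 0], [0, 0, 0]],
  ],
)

```text
time_s: 26.95
tool_pos: [0.5179, 0.3598, 0.1988]
orientation: [0.001, 0.015, 1.0, 0.0]
force: [0.6, 0.0, -0.2]
finger_gap: 0.0425
```

>>> servo_tool(
  motion=[
    [[0, 0.8, 0], [0, 0, 0]],
    [[0, 0.8, 0], [0, 0, 0]],
    [[0, 0.8, 0], [0, 0, 0]],
    [[0, 0, 0], [0, 0, 0]],
  ],
)

```text
time_s: 27.45
tool_pos: [0.5214, 0.505, 0.1981]
orientation: [0.0, 0.014, 1.0, 0.001]
force: [0.9, -0.9, -0.0]
finger_gap: 0.0426
```

```bash
python3 -c "
from h import *
go(.45,.1265,.2,-.031)
crop('scene',200,160,400,280,4,'d1')
crop('top',220,135,360,255,5.5,'d2')"
```

```text
t 27.45 pos [0.5214 0.505  0.1981] F [ 0.9 -0.9 -0. ] gap 0.0426
shift units [ 1.018 -6.339 -0.041] shift units after turn [ 0.995 -6.343 -0.032] turn units [0.012 0.009 0.038]
```

View pics/d1.png

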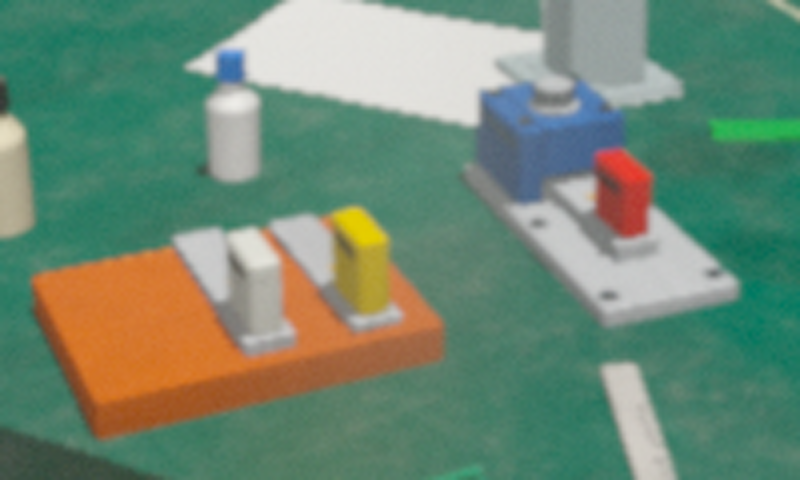

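View pics/d2.png

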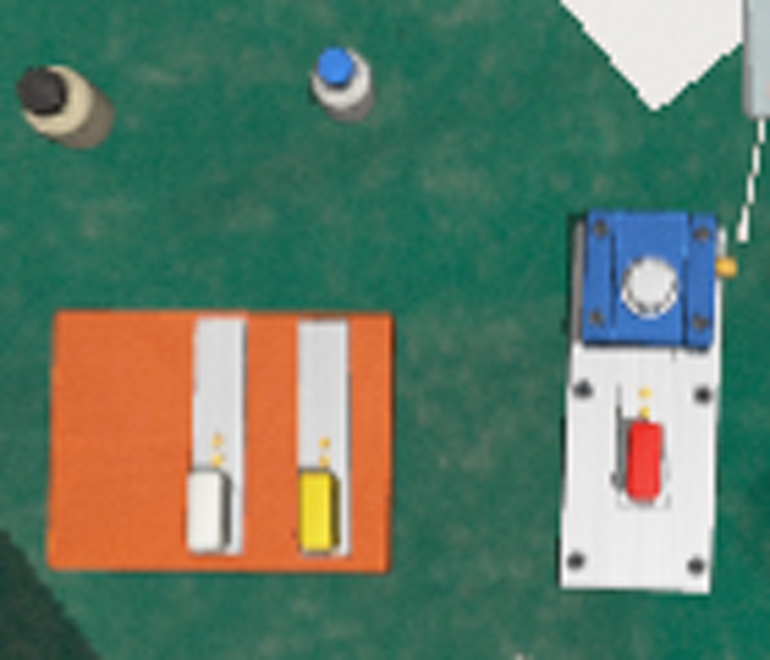

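```bash
python3 -c "
from h import *
P=lambda u,v,z: onz('top',220+u/5.5-.4,135+v/5.5-.4,z)
print(P(645,460,.057),P(643,421,.057),P(645,500,.057))
import numpy as np
print(job.job_done())"
```

```text
[0.5048 0.1244 0.057 ] [0.523  0.1254 0.057 ] [0.4862 0.1242 0.057 ]
the job is handed in; nothing more can be done
None
```

The red 10.0 mm blade fits the gate. I left it flat in the gate, pushed home to the stop, and handed the job in at about 27.5 s.

- **White (7.5 mm), tried first:** it slid all the way to the stop with only about 1 to 2 N, much the same before and inside the mouth, so it was loose. I put it back flat on the riser.
- **Red (10.0 mm):** it needed about 14 N to start under the shoe's toe. It then dragged at about 9 N, of which roughly 2 N was already there on the open plate because I was pressing the blade down. That leaves about 7 N, the top of the expected range. At the stop it came to a firm halt, and the highest force I read was about 27 N sideways and 28 N down.
- **Yellow (5.0 mm):** not tried, because white was already loose. It was never touched.

**Last checks:**
- **Red blade:** the pictures show its handle centre at about (0.505, 0.124). That is about 54 mm in front of my estimated mouth position and within 2 mm of its middle.
- **Other blades and bystanders:** white and yellow lie flat on the riser, and the two bottles look unmoved. The last close pictures did not include the hexagon key, but I never worked near it.
- **Arm:** it is clear of everything.

The mouth position itself is good only to a few millimetres, since my readings from the two cameras differed by up to 10 mm in x. "Home" therefore rests on feeling the stop rather than on the pictures. I could not measure the shoe's grip on the blade after letting go.

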